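# Close the work holder on the heatsink

### The arm

A 6-joint arm with a two-finger parallel gripper is mounted at the origin on the work surface. World frame = base frame: x ahead of the robot, y to its left, z up, the work surface at z = 0. Lengths are in mm, angles in rad, forces in N, time in s.
With the tool pointing down it reaches from about 275 to 1000 mm from the base axis. Payload 8.4 kg.
Tool frame: the origin (TCP) lies midway between the tips of the shut fingers; the grasp point (between the pads) lies r.grasp_offset behind it (r.grasp_offset is the distance from the TCP to the grasp point, in mm); z points along the fingers, y is the direction in which the jaws open and shut (so a half turn about z gives the same grasp; the last joint's range is limited). The gripper opens to 85 mm and grips with 20 to 120 N. Pads are 22 mm wide; open, the fingers measure 114 mm over their backs; the gripper's body (76 mm by 85 mm) begins 54 mm behind the grasp point. The pads swing forward as they close: fully open they stand 13 mm farther back than shut.
Start: joints at [1.245, 0.353, 1.633, -0, 1.155, -0.002], TCP at [198.856, 592.524, 231.281] pointing down, gripper open.
Joint ranges: [-2.63, 2.63], [-0.92, 2.1], [0.06, 2.66], [-1.3, 4.44], [0, 2.69], [-3.02, 3.02]. Speed limits (rad/s): [2.22, 2.22, 2.79, 3.14, 3.14, 3.14].

### API

Orientations are given as [roll, pitch, yaw] about the fixed x, y, z axes, in that order (R = Rz(yaw) Ry(pitch) Rx(roll)).
In Python, from rig import r gives the robot as it stands.
- The arm moves only by the tool jog_arm, never from a script. Its argument "series" is a list that holds one entry, the list of rows, each a list of 7 numbers: the shift along the tool's x, y, z in cm, then the turn, a rotation vector about the tool's x, y, z in degrees, then the finger opening in cm, from 0 to 8.54. A call has 1 to 5 rows; each row is the pose to reach, as a shift and turn from the pose commanded when the call began, along the tool's axes at that moment; what a row does not reach only later rows make up. A row lasts 1/8 s, in which the tool goes at most 62.5 mm and 10.7 degrees, less where a joint would pass 70% of its speed; a pose out of reach is approached as far as the arm can. A call with a gripper value outside its range is refused whole. The fingers move at their own pace and stop on an object; "newtons" is the grip in N (left out, the last holds). Time passes only in rows, so rows that repeat a pose let the fingers close. It gives the time, the measured TCP pose, the force and the opening at its end, in the units of the state.
- r.sense(): the state, without advancing time (a new reading comes with each control period).
- r.grab_frame(name): name is "scene" or "top" or "wrist"; returns the picture (420x560x3 uint8, red, green, blue); there is no depth.
- r.calibration(name): a dict with "mtx" (3x3 intrinsics, pixels), "dist" ([k1, k2, p1, p2, k3] as OpenCV has them; the pictures are not rectified), "origin" and "attitude" of the camera in the world; the wrist camera has in their place "T_tool_cam" (4x4, takes a point from camera to tool coordinates, whose origin is the TCP and whose axes are the flange's). Camera axes: x right, y down, z forward; pixel columns grow to the right and rows downward; lengths in mm; the calibration is good to about 2 mm. A picture is of the moment at which its call begins: read the wrist's pose just before it. calibration takes no time and is no camera call.
- r.sign_off(): hands the job in, once; it reports no verdict.
The state is a dict: "clock": time; "qpos": joint angles; "qvel": joint speeds; "joint_efforts": joint torques, N m; "eef_pos": TCP position; "tcp_rot": TCP orientation; "contact_force": force on the tool from outside, world axes, zero at the start; "wrist_torque": the same for the moment, N m; "opening": opening from 0.0 (shut) to 1.0 (fully open).
Only numpy, scipy, OpenCV 4.12 (cv2) and the standard library are available. Lean on these libraries where they do the work, as an engineer would, in place of code of your own. Each camera call takes 0.05 s, during which the arm holds its last target.

### The job

Of the two work holders on the bench, one has a loose finned heatsink lying between its jaws. Wind that holder's handwheel clockwise by its crank handle until the sliding jaw has pushed the heatsink fully home against the fixed jaw and it is held snugly between both, lying flat. Then let go; leave the handwheel of the empty holder alone.

Things in the scene. Friction and masses are not known exactly. Their poses are not given: they have to be found in the camera images.
- wheel: Spoked steel handwheel, 142 mm wide, level, on a vertical axis, of the holder with the heatsink. Origin: on the axis, mid rim, 87 mm above the bench (rim 14 mm thick). z up; x points to the crank handle: upright black peg, 20-22 mm thick, spins freely, 55 mm from the axis, 8 to 61 mm above the origin. Clockwise from above closes: 12.7 mm of jaw per rad. Takes 4 N at the handle; stays where left.
- jaw (a joint): Travel (m) of that holder's sliding jaw away from the wheel, towards the fixed jaw: 0 fully open, growing as it closes. The space between the jaw faces is 0.120 minus this, so about 0.070 when the heatsink is held; turning the handle then gets much stiffer. Fixed jaw's face 265 mm from the wheel's axis. Jaws 100 mm wide, tops 75 mm above the bench, lower than the wheel.
- heatsink: Finned aluminium heatsink, a loose block 50 mm along the rails, 80 mm across, 32 mm high, 0.2 kg, lying on two rails 28 mm above the bench, between the jaws, 4 to 14 mm short of the fixed jaw. Origin: centre of its underside; z up, x along the rails towards the fixed jaw. Home against the fixed jaw, its origin is 240 mm from the wheel's axis.
- spare_handle_mid (a point): Middle (125 mm above the bench) of the crank handle of the other holder, which is of the same make and size but empty; not to be turned. Its wheel's axis is 55 mm from this point.

How it is judged:
By the outcome, as a careful person would: the job done as asked, in the order asked, and still so for the second after the job is handed in, with the robot touching nothing.
It also fails if it takes over 48 s, if anything falls off the work surface, if the arm or the gripper's body presses on something with over 40 N, if the wrist force passes 120 N, or if a joint passes its speed limit or range.

## Working session

There is one attempt and no reset: what is moved stays moved. The work goes in short steps, Python scripts to look and compute and a tool call to move; the robot and the scene stay as the last step left them, time stands still between calls to the robot, and variables do not carry over. Pictures are saved under pics/ and viewed, and the job is handed in when it is done.

Besides the shell and the picture viewer there is one more tool, called after "Request:" as name(argument=value, ...), one argument or row to a line, values as JSON. jog_arm: Moves the arm, as the interface text tells. Its arguments: {"type":"object","properties":{"series":{"type":"array","items":{"type":"array","items":{"type":"array","items":{"type":"number"}}}},"newtons":{"type":"number"}},"required":["series"]}

```bash
ls; mkdir -p pics
python3 - <<'E'
from rig import r
import cv2
print(r.sense(), r.grasp_offset)
for n in ["scene","top"]:
    cv2.imwrite(f"pics/{n}0.png", r.grab_frame(n)[:,:,::-1]); print(n, r.calibration(n))
print(r.calibration("wrist"))
E
```

```text
pics
{'clock': 0.0, 'qpos': array([ 1.24460098e+00,  3.53635315e-01,  1.63412978e+00,  3.34080568e-05,
        1.15516333e+00, -2.39951453e-03]), 'qvel': array([ 1.07839193e-03,  5.38247252e-04, -9.54115151e-04,  2.92905487e-04,
       -7.62533665e-05, -4.88912890e-05]), 'joint_efforts': array([ 1.48369359e-04, -6.05254984e+01, -3.42081606e+01,  4.15534828e-05,
        9.10969247e-03, -1.49040511e-05]), 'eef_pos': array([198.69695644, 592.08909746, 230.57154266]), 'tcp_rot': array([-3.14025696e+00, -3.37507911e-05,  2.81778329e+00]), 'contact_force': array([ 0.22780313, -0.35135772, -0.74997077]), 'wrist_torque': array([ 0.03460785,  0.05980888, -0.01620992]), 'opening': 0.999568756313621} 18.700000000000003
scene {'mtx': array([[405.89875603,   0.        , 279.84665262],
       [  0.        , 405.89875603, 216.34856739],
       [  0.        ,   0.        ,   1.        ]]), 'dist': array([-0.00457535,  0.        ,  0.        ,  0.        ,  0.        ]), 'origin': array([1254.05411534, -267.42954103,  543.45720843]), 'attitude': array([-2.13427927,  0.02601684,  1.17029795])}
top {'m
[... 261 characters left out ...]
579351,  -14.5212572 , 1005.38077373]), 'attitude': array([-3.05088307,  0.0219241 , -1.5463799 ])}
{'mtx': array([[307.26128299,   0.        , 285.85976882],
       [  0.        , 307.26128299, 211.6763957 ],
       [  0.        ,   0.        ,   1.        ]]), 'dist': array([-0.05720488,  0.        ,  0.        ,  0.        ,  0.        ]), 'T_tool_cam': array([[-1.46972549e-03, -9.52119388e-01, -3.05722931e-01,
         7.76239074e+01],
       [ 9.99998912e-01, -1.43772604e-03, -3.29831510e-04,
        -4.93720096e-01],
       [-1.25506843e-04, -3.05723083e-01,  9.52120465e-01,
        -1.42498532e+02],
       [ 0.00000000e+00,  0.00000000e+00,  0.00000000e+00,
         1.00000000e+00]])}
```

View pics/scene0.png

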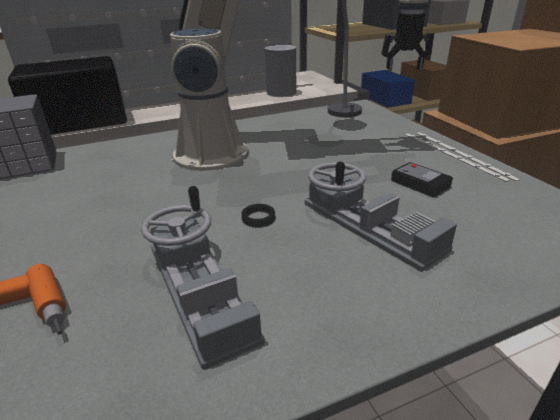

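View pics/top0.png

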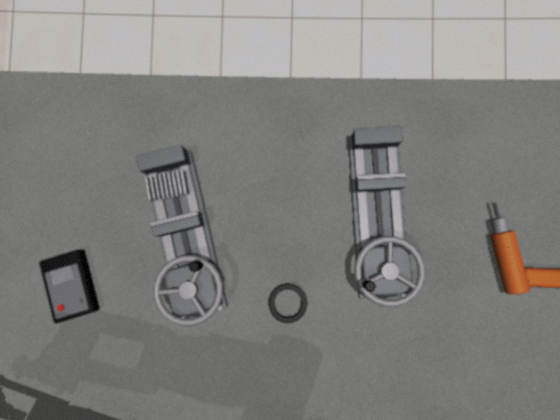

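The heatsink holder is on the left in the top picture: its wheel is at about (189,290), its handle top at (196,267) and its fixed jaw at (162,157). The empty holder's wheel is at about (390,271), with its handle at (369,286). Next I'll measure these more exactly.

```bash
cat > h.py <<'E'
import numpy as np, cv2
from scipy.spatial.transform import Rotation as R
from rig import r
def cam(n, s=None):
    c=r.calibration(n)
    if n!="wrist": return c, R.from_euler('xyz',c["attitude"]).as_matrix(), np.array(c["origin"])
    T=np.eye(4); T[:3,:3]=R.from_euler('xyz',s["tcp_rot"]).as_matrix(); T[:3,3]=s["eef_pos"]
    T=T@c["T_tool_cam"]; return c,T[:3,:3],T[:3,3]
def ray(n,uv,s=None):
    c,M,o=cam(n,s); p=cv2.undistortPoints(np.array(uv,float).reshape(-1,1,2),c["mtx"],c["dist"]).reshape(-1,2)
    return o,np.c_[p,np.ones(len(p))]@M.T
def onz(n,uv,z,s=None):
    o,d=ray(n,uv,s); return o+d*((z-o[2])/d[:,2])[:,None]
def proj(n,P,s=None):
    c,M,o=cam(n,s); return cv2.projectPoints((np.array(P,float).reshape(-1,3)-o)@M,np.zeros(3),np.zeros(3),c["mtx"],c["dist"])[0].reshape(-1,2)
E
python3 - <<'E'
from h import *
im=cv2.imread("pics/top0.png")
for nm,(u,v) in {"A":(189,290),"B":(390,271)}.items():
    c=onz("top",[(u,v)],94)[0]; print(nm,c)
cv2.imwrite("pics/topc.png",cv2.resize(im[130:340,120:260],None,fx=3.8,fy=2.85*0+2.8,interpolation=cv2.INTER_CUBIC)[:600])
c=im[135:335,110:240]; cv2.imwrite("pics/topc.png",cv2.resize(c,None,fx=3,fy=3,interpolation=cv2.INTER_CUBIC))
im=cv2.imread("pics/scene0.png"); c=im[150:270,295:470]; cv2.imwrite("pics/scenec.png",cv2.resize(c,None,fx=4,fy=4,interpolation=cv2.INTER_CUBIC))
E
```

```text
A [472.03001119 202.58095039  94.        ]
B [ 519.99609869 -198.45886431   94.        ]
```

View pics/topc.png

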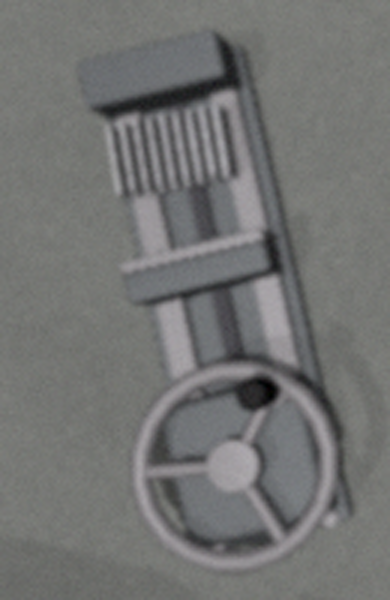

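View pics/scenec.png

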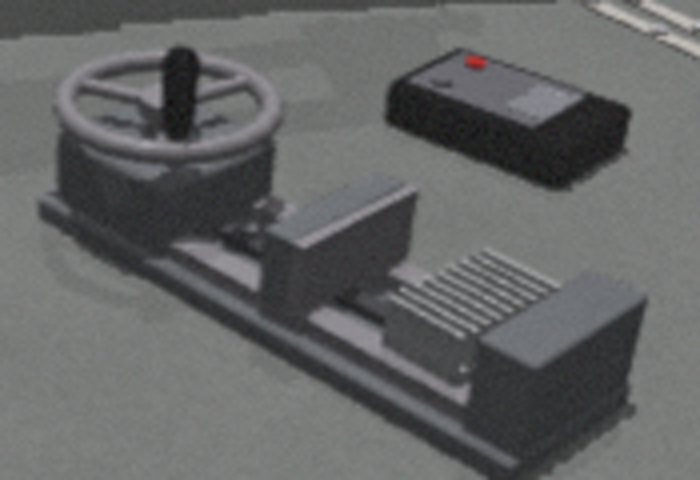

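Run:
```python
from h import *
im=cv2.imread("pics/top0.png")
f=lambda p:(np.array(p,float)+0.5)/3-0.5+np.array([110,135])
# wheel rim by ellipse fit on bright mask
g=cv2.cvtColor(im,cv2.COLOR_BGR2GRAY); m=np.zeros_like(g); cv2.circle(m,(189,290),40,255,-1)
b=((g>125)&(m>0)).astype(np.uint8)
cs,_=cv2.findContours(b,cv2.RETR_EXTERNAL,cv2.CHAIN_APPROX_NONE); c=max(cs,key=lambda c:cv2.contourArea(cv2.convexHull(c)))
e=cv2.fitEllipse(cv2.convexHull(c)); print("rim",e)
C=onz("top",[e[0]],89)[0]; print("axis",C, "hub97",onz("top",[f((234,466))],94))
k=((g<55)&(m>0)).astype(np.uint8); n,l,st,ce=cv2.connectedComponentsWithStats(k)
i=1+np.argmax(st[1:,4]); print("blob",st[i],ce[i]); 
H=onz("top",[ce[i]],125)[0]; print("handle",H,np.linalg.norm((H-C)[:2]))
q=[f(p) for p in [(95,110),(228,82)]]
P=onz("top",q,75); d=P[1]-P[0]; d/=np.linalg.norm(d); nrm=np.array([d[1],-d[0],0]); nrm*=np.sign(nrm[0]); 
print("jawface",P,"dir",nrm,"dist",(P-C)@nrm, "width",np.linalg.norm(P[1]-P[0]))
print("center-dir",(P.mean(0)-C)[:2]/np.linalg.norm((P.mean(0)-C)[:2]),np.linalg.norm((P.mean(0)-C)[:2]))
s=[f(p) for p in [(131,300),(272,270)]]
s=onz("top",[f((126,268)),f((268,236))],75); print("slide face",(s-C)@nrm)
h=onz("top",[f((118,192)),f((240,180))],60);print("hs rear",(h-C)@nrm,h)
# scene: handle
im2=cv2.imread("pics/scene0.png"); g2=cv2.cvtColor(im2,cv2.COLOR_BGR2GRAY)
m=np.zeros_like(g2); m[158:188,330:350]=255
k=((g2<45)&(m>0)).astype(np.uint8); n,l,st,ce=cv2.connectedComponentsWithStats(k);i=1+np.argmax(st[1:,4]);print("scene blob",st[i],ce[i])
for z in (95,121,148): print(proj("scene",[[H[0],H[1],z]]),proj("top",[[H[0],H[1],z]]))
# other handle
```

```text
rim ((186.26068115234375, 288.6858825683594), (66.97432708740234, 72.23623657226562), 164.2818145751953)
axis [474.01316357 209.42593749  89.        ] hub97 [[471.96863536 205.25645043  94.        ]]
blob [188 261  15  11 112] [195.15178571 265.42857143]
handle [522.49391316 185.44521234 125.        ] 54.08750557663236
jawface [[713.46713672 318.31240008  75.        ]
 [735.39274432 226.15829398  75.        ]] dir [ 0.97284389  0.23146221 -0.        ] dist [258.15443758 258.15443758] width 94.72650916982778
center-dir [0.96995518 0.24328367] 258.1735542291715
slide face [144.77501354 145.97985767]
hs rear [200.66060358 190.96755031] [[657.6915302  304.34521443  60.        ]
 [668.16388597 218.45205607  60.        ]]
scene blob [335 162  10  23 160] [339.34375 172.725  ]
[[340.71412665 183.23259126]] [[198.5584587  264.82091638]]
[[341.31800485 173.28445543]] [[195.61943246 265.34514357]]
[[341.96381963 162.63953694]] [[192.37766849 265.92355553]]
```

Request:
jog_arm(
  series=[
    [[-4.1, -2.9, -0.4, 0, 0, 9, 8.5], [-8.2, -5.7, -0.8, 0, 0, 18, 8.5], [-12.4, -8.6, -1.2, 0, 0, 27, 8.5], [-16.5, -11.4, -1.6, 0, 0, 36, 8.5], [-20.6, -14.3, -2, 0, 0, 45, 8.5]],
  ],
)

```text
clock: 0.72
eef_pos: [349.3, 389.9, 251.2]
tcp_rot: [-3.141, 0.0, 2.027]
contact_force: [0.8, 0.5, 0.2]
opening: 0.998
```

```bash
cat >> h.py <<'E'
def tool(P):
    s=r.sense(); M=R.from_euler('xyz',s["tcp_rot"]).as_matrix(); return (np.array(P)-s["eef_pos"])@M/10
E
python3 -c "
from h import *
s=r.sense();print(s['clock'],s['eef_pos'],s['tcp_rot'],s['qpos'],tool([500,190,250]))"
```

```text
0.725 [349.28514791 389.94963836 251.20919049] [-3.14134346e+00  1.61450210e-04  2.02742403e+00] [ 8.37523860e-01  1.74921571e-01  1.82655266e+00 -6.29867585e-05
  1.14040977e+00  3.80922465e-01] [-24.59172749   4.7111039    0.12371544]
```

Request:
jog_arm(
  series=[
    [[-5, 1, 0, 0, 0, 0, 8.5], [-10, 2, 0, 0, 0, 0, 8.5], [-15, 3, 0, 0, 0, 0, 8.5], [-20, 3.9, 0, 0, 0, 0, 8.5], [-24.6, 4.7, 0, 0, 0, 0, 8.5]],
  ],
)

```text
clock: 1.35
eef_pos: [501.0, 190.5, 251.1]
tcp_rot: [-3.141, -0.0, 2.032]
contact_force: [0.3, -0.4, -0.4]
opening: 0.996
```

Request:
jog_arm(
  series=[
    [[0, 0, 0, 0, 0, 0, 8.5], [0, 0, 0, 0, 0, 0, 8.5]],
  ],
)

```text
clock: 1.6
eef_pos: [499.9, 192.1, 251.0]
tcp_rot: [-3.141, -0.0, 2.032]
contact_force: [-0.2, 1.2, -0.4]
opening: 0.996
```

Run:
```python
from h import *
import pickle
s=r.sense();im=r.grab_frame("wrist")[:,:,::-1].copy();cv2.imwrite("pics/w1.png",im);pickle.dump(s,open("w1.pkl","wb"))
print(s['clock'],s['eef_pos'],s['tcp_rot'])
print(proj("wrist",[[522.5,185.4,148],[522.5,185.4,95],[472,204.5,94],s['eef_pos']],s))
```

```text
1.6 [499.89438813 192.12107291 250.95030707] [-3.14079429e+00 -4.77817003e-04  2.03154409e+00]
[[306.1520699  228.16476774]
 [302.89393398 209.62827062]
 [266.0650864  170.96618939]
 [285.89721373 269.7885863 ]]
```

View pics/w1.png

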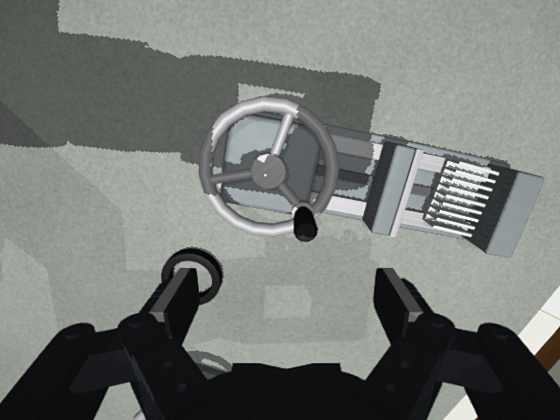

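The wrist view shows the peg from its base at about (303,210) to its top at (306,232), and the hub at (268,170). The predictions are within a few pixels. I'll refine the position from this view.

Run:
```python
from h import *
import pickle
s=pickle.load(open("w1.pkl","rb"));im=cv2.imread("pics/w1.png");g=im.max(2)
m=np.zeros_like(g);m[195:250,285:325]=255
k=((g<50)&(m>0)).astype(np.uint8); n,l,st,ce=cv2.connectedComponentsWithStats(k);i=1+np.argmax(st[1:,4]);print(st[i],ce[i])
b=st[i]
# bottom edge of blob ~ near edge of top disk; radius there
for v in range(b[1],b[1]+b[3]):
    u=np.where(l[v]==i)[0]; print(v,u.min(),u.max(),end=' | ')
print()
# rim via ellipse on outer hull
P=onz("wrist",[(306,231),(303,212),(268,170)],1,s)
print(onz("wrist",[(306,231)],148,s),onz("wrist",[ce[i]],121,s),onz("wrist",[(268,170)],94,s))
# rim extremes by eye: left,right,top,bottom
print("rim",onz("wrist",[(199,168),(339,166)],87,s),onz("wrist",[(272,96),(266,237)],87,s))
c=im[80:260,180:350];cv2.imwrite("pics/w1c.png",cv2.resize(c,None,fx=3.3,fy=3.3,interpolation=cv2.INTER_CUBIC))
```

```text
[294 207  23  34 592] [304.31756757 223.60810811]
207 300 305 | 208 298 307 | 209 298 308 | 210 297 309 | 211 296 310 | 212 296 311 | 213 295 311 | 214 295 311 | 215 295 312 | 216 295 312 | 217 294 313 | 218 294 313 | 219 294 313 | 220 294 314 | 221 294 314 | 222 294 314 | 223 294 315 | 224 294 315 | 225 294 315 | 226 294 315 | 227 294 316 | 228 294 316 | 229 294 316 | 230 294 316 | 231 294 316 | 232 294 316 | 233 295 316 | 234 295 315 | 235 296 315 | 236 296 314 | 237 297 313 | 238 298 312 | 239 299 311 | 240 301 309 | 
[[523.58164774 183.0392962  148.        ]] [[525.08410236 180.34195258 121.        ]] [[473.29629518 206.20756182  94.        ]]
rim [[410.14469171 176.06844611  87.        ]
 [535.49961788 240.17733685  87.        ]] [[446.65414695 270.19674655  87.        ]
 [502.58740682 138.31411993  87.        ]]
```

View pics/w1c.png

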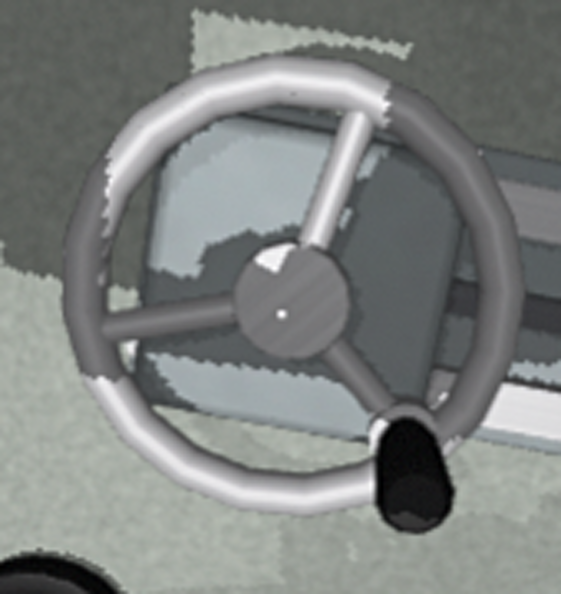

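```bash
python3 -c "
from h import *
s=r.sense();print(s['clock'],tool([523.2,184.2,250]),tool([523.2,184.2,108]))"
```

```text
1.65 [-1.79712224  1.73302012  0.1027963 ] [-1.80322468  1.74213897 14.30279206]
```

Request:
jog_arm(
  series=[
    [[-1.8, 1.7, 0, 0, 0, 0, 8.5], [-1.8, 1.7, 5, 0, 0, 0, 8.5], [-1.8, 1.7, 10, 0, 0, 0, 8.5], [-1.8, 1.7, 13, 0, 0, 0, 8.5], [-1.8, 1.7, 14.3, 0, 0, 0, 8.5]],
  ],
)

```text
clock: 2.28
eef_pos: [522.0, 184.3, 106.7]
tcp_rot: [-3.139, -0.0, 2.034]
contact_force: [0.0, 0.2, 0.1]
opening: 0.995
```

Request:
jog_arm(
  series=[
    [[0, 0, 0, 0, 0, 0, 5], [0, 0, 0, 0, 0, 0, 5]],
  ],
)

```text
clock: 2.52
eef_pos: [524.3, 184.2, 109.6]
tcp_rot: [3.14, 0.0, 2.033]
contact_force: [-0.0, 0.3, 0.6]
opening: 0.601
```

Run:
```python
from h import *
s=r.sense();im=r.grab_frame("wrist")[:,:,::-1].copy();cv2.imwrite("pics/w2.png",im)
print(s['clock'],s['eef_pos'],s['tcp_rot'],s['contact_force'],s['opening'])
print(proj("wrist",[[523.2,184.2,148]],s))
```

```text
2.525 [524.31799227 184.18854153 109.62100266] [3.13953033e+00 2.57512298e-04 2.03290578e+00] [-0.04900818  0.26077791  0.55734674] 0.6007032023710116
[[283.67914588 314.8406288 ]]
```

View pics/w2.png

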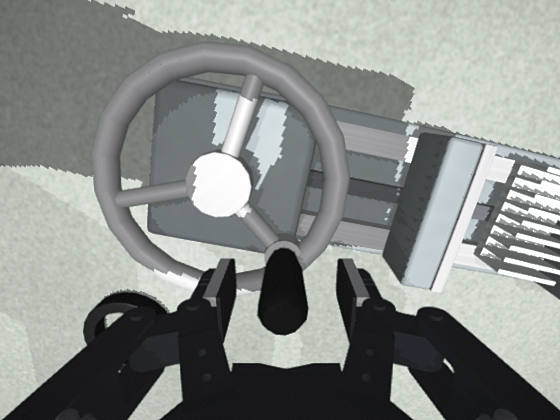

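The peg sits between the open fingers at about (283,315), as predicted. Closing on it now.

Request:
jog_arm(
  newtons=50,
  series=[
    [[0, 0, 0, 0, 0, 0, 1], [0, 0, 0, 0, 0, 0, 1], [0, 0, 0, 0, 0, 0, 1], [0, 0, 0, 0, 0, 0, 1]],
  ],
)

```text
clock: 3.08
eef_pos: [523.5, 183.8, 109.3]
tcp_rot: [3.141, -0.0, 2.032]
contact_force: [-3.0, 0.3, 8.3]
opening: 0.232
```

```bash
cat > arc.py <<'E'
from h import *
import sys
# handle angle now from measured tcp; print tool shifts for next steps, relative to commanded pose approx
C=np.array([473.,206.])
s=r.sense(); p=s["eef_pos"]; a=np.degrees(np.arctan2(*(p[:2]-C)[::-1])); print(s["clock"],p.round(1),s["tcp_rot"].round(3),"ang",round(a,1),"rad",np.linalg.norm(p[:2]-C).round(1),"F",s["contact_force"].round(1),s["opening"].round(3))
step=float(sys.argv[1])
for i in range(1,6):
    t=np.radians(a-step*i); print(tool([C[0]+55*np.cos(t),C[1]+55*np.sin(t),109]).round(2), end=' ')
print()
E
python3 arc.py 10
```

```text
Traceback (most recent call last):
  File "arc.py", line 5, in <module>
    s=r.sense(); p=s["eef_pos"]; a=np.degrees(np.arctan2(*(p[:2]-C)[::-1])); print(s["clock"],p.round(1),s["tcp_rot"].round(3),"ang",round(a,1),"rad",np.linalg.norm(p[:2]-C).round(1),"F",s["contact_force"].round(1),s["opening"].round(3))
                                                                                                                                                                                                                       ^^^^^^^^^^^^^^^^^^
AttributeError: 'float' object has no attribute 'round'
```

```bash
sed -i 's/s\["opening"\].round(3)/s["opening"]/' arc.py; python3 arc.py 9
```

```text
3.075 [523.5 183.8 109.3] [ 3.141 -0.     2.032] ang -23.7 rad 55.2 F [-3.   0.3  8.3] 0.23229523384413645
[-0.48 -0.72  0.03] [-0.87 -1.49  0.03] [-1.12 -2.32  0.02] [-1.25 -3.17  0.02] [-1.24 -4.03  0.02]
```

Request:
jog_arm(
  series=[
    [[-0.5, -0.7, 0, 0, 0, 0, 1], [-0.9, -1.5, 0, 0, 0, 0, 1], [-1.1, -2.3, 0, 0, 0, 0, 1], [-1.25, -3.2, 0, 0, 0, 0, 1], [-1.25, -4.0, 0, 0, 0, 0, 1]],
  ],
)

```text
clock: 3.7
eef_pos: [494.5, 155.1, 109.3]
tcp_rot: [3.138, -0.0, 2.032]
contact_force: [2.0, 7.2, 3.8]
opening: 0.235
```

```bash
python3 arc.py 9
```

```text
3.7 [494.5 155.1 109.3] [ 3.138 -0.     2.032] ang -67.1 rad 55.2 F [2.  7.2 3.8] 0.2353694391104618
[ 0.14 -0.85  0.03] [ 0.4  -1.68  0.03] [ 0.77 -2.45  0.02] [ 1.27 -3.16  0.02] [ 1.87 -3.78  0.02]
```

```bash
cat >> arc.py <<'E'
if len(sys.argv)>2:
    M=R.from_euler('xyz',[np.pi,0,2.032]).as_matrix()
    e=lambda d:55*np.array([np.cos(np.radians(d)),np.sin(np.radians(d)),0])
    a0=float(sys.argv[2])
    for i in range(1,6): print(((e(a0-step*i)-e(a0))@M/10).round(2),end=' ')
    print()
E
python3 arc.py 9 -68.7; python3 arc.py 9 -113.7 |tail -1;  python3 arc.py 9 -158.7 |tail -1
```

```text
3.7 [494.5 155.1 109.3] [ 3.138 -0.     2.032] ang -67.1 rad 55.2 F [2.  7.2 3.8] 0.2353694391104618
[ 0.14 -0.85  0.03] [ 0.4  -1.68  0.03] [ 0.77 -2.45  0.02] [ 1.27 -3.16  0.02] [ 1.87 -3.78  0.02] 
[ 0.14 -0.85 -0.  ] [ 0.42 -1.67 -0.  ] [ 0.82 -2.43 -0.  ] [ 1.33 -3.13 -0.  ] [ 1.95 -3.73 -0.  ] 
[ 0.7 -0.5 -0. ] [ 1.48 -0.88 -0.  ] [ 2.3  -1.14 -0.  ] [ 3.15 -1.27 -0.  ] [ 4.02 -1.26 -0.  ] 
[0.85 0.14 0.  ] [1.67 0.42 0.  ] [2.43 0.82 0.  ] [3.13 1.33 0.  ] [3.73 1.95 0.  ]
```

Request:
jog_arm(
  series=[
    [[0.15, -0.85, 0, 0, 0, 0, 1], [0.4, -1.65, 0, 0, 0, 0, 1], [0.8, -2.45, 0, 0, 0, 0, 1], [1.35, -3.15, 0, 0, 0, 0, 1], [1.95, -3.75, 0, 0, 0, 0, 1]],
  ],
)

```text
clock: 4.32
eef_pos: [452.2, 155.1, 109.3]
tcp_rot: [3.139, 0.001, 2.033]
contact_force: [3.3, -1.4, 6.8]
opening: 0.242
```

Request:
jog_arm(
  series=[
    [[0.7, -0.5, 0, 0, 0, 0, 1], [1.5, -0.9, 0, 0, 0, 0, 1], [2.3, -1.15, 0, 0, 0, 0, 1], [3.15, -1.25, 0, 0, 0, 0, 1], [4.0, -1.25, 0, 0, 0, 0, 1]],
  ],
)

```text
clock: 4.95
eef_pos: [422.3, 185.0, 109.2]
tcp_rot: [3.141, 0.001, 2.033]
contact_force: [0.7, -4.8, 12.0]
opening: 0.236
```

```bash
python3 arc.py 8 -158.7
python3 - <<'E'
from h import *
im=r.grab_frame("top")[:,:,::-1]; cv2.imwrite("pics/t2.png",cv2.resize(im[135:335,110:260],None,fx=3,fy=3,interpolation=cv2.INTER_CUBIC))
E
```

```text
4.95 [422.3 185.  109.2] [3.141e+00 1.000e-03 2.033e+00] ang -157.5 rad 54.9 F [ 0.7 -4.8 12. ] 0.23594256185388057
[0.76 0.1  0.02] [1.5  0.31 0.02] [2.2  0.62 0.02] [2.85 1.03 0.01] [3.44 1.52 0.01] 
[0.76 0.12 0.  ] [1.49 0.35 0.  ] [2.19 0.67 0.  ] [2.83 1.09 0.  ] [3.41 1.6  0.  ]
```

View pics/t2.png

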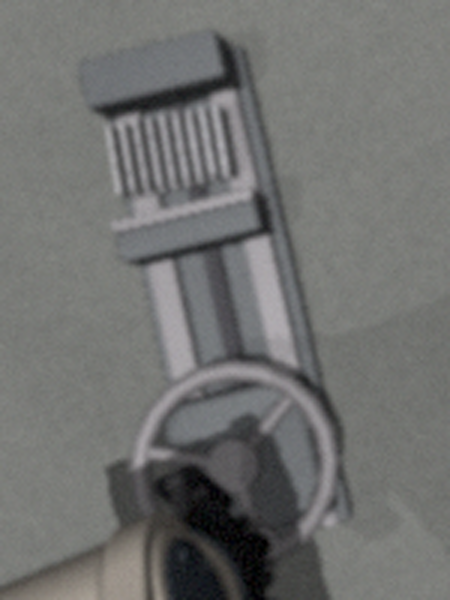

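The sliding jaw is closing, its face now at about row 215 of the crop, close behind the heatsink. I'll keep going.

Request:
jog_arm(
  series=[
    [[0.75, 0.1, 0, 0, 0, 0, 1], [1.5, 0.35, 0, 0, 0, 0, 1], [2.2, 0.65, 0, 0, 0, 0, 1], [2.85, 1.1, 0, 0, 0, 0, 1], [3.4, 1.6, 0, 0, 0, 0, 1]],
  ],
)

```text
clock: 5.62
eef_pos: [420.7, 222.6, 109.1]
tcp_rot: [-3.14, 0.001, 2.033]
contact_force: [-4.3, -2.9, 16.9]
opening: 0.234
```

```bash
python3 arc.py 6 -198.7
python3 - <<'E'
from h import *
im=r.grab_frame("top")[:,:,::-1]; cv2.imwrite("pics/t3.png",cv2.resize(im[135:335,110:260],None,fx=3,fy=3,interpolation=cv2.INTER_CUBIC))
E
```

```text
5.625 [420.7 222.6 109.1] [-3.140e+00  1.000e-03  2.033e+00] ang 162.4 rad 54.9 F [-4.3 -2.9 16.9] 0.23392244072310872
[0.4  0.41 0.01] [0.75 0.87 0.01] [1.04 1.37 0.01] [1.29 1.89 0.01] [1.47 2.43 0.01] 
[0.38 0.43 0.  ] [0.72 0.9  0.  ] [1.01 1.39 0.  ] [1.24 1.92 0.  ] [1.42 2.47 0.  ]
```

View pics/t3.png

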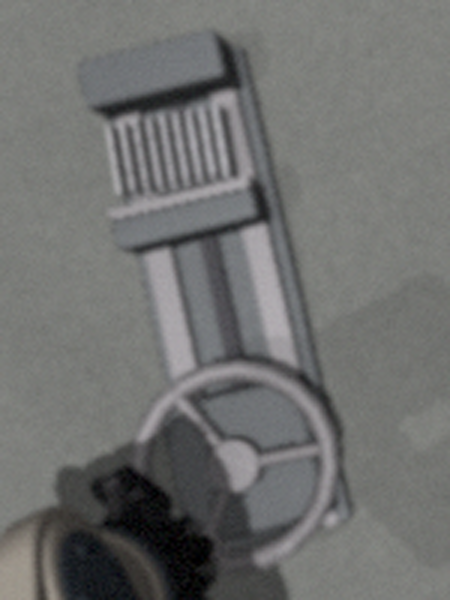

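Request:
jog_arm(
  series=[
    [[0.4, 0.4, 0, 0, 0, 0, 1], [0.7, 0.9, 0, 0, 0, 0, 1], [1.0, 1.4, -0.05, 0, 0, 0, 1], [1.25, 1.9, -0.1, 0, 0, 0, 1], [1.4, 2.45, -0.1, 0, 0, 0, 1]],
  ],
)

```text
clock: 6.3
eef_pos: [435.3, 245.8, 109.3]
tcp_rot: [-3.138, 0.0, 2.032]
contact_force: [-6.7, 0.1, 7.9]
opening: 0.237
```

```bash
python3 arc.py 3 -228.7
python3 - <<'E'
from h import *
im=r.grab_frame("top")[:,:,::-1]; cv2.imwrite("pics/t4.png",cv2.resize(im[135:335,110:260],None,fx=3,fy=3,interpolation=cv2.INTER_CUBIC))
E
```

```text
6.3 [435.3 245.8 109.3] [-3.138  0.     2.032] ang 133.4 rad 54.8 F [-6.7  0.1  7.9] 0.2372334029699841
[0.09 0.27 0.03] [0.16 0.55 0.02] [0.2  0.84 0.02] [0.24 1.12 0.02] [0.25 1.41 0.02] 
[0.07 0.28 0.  ] [0.12 0.56 0.  ] [0.16 0.85 0.  ] [0.18 1.14 0.  ] [0.18 1.42 0.  ]
```

View pics/t4.png

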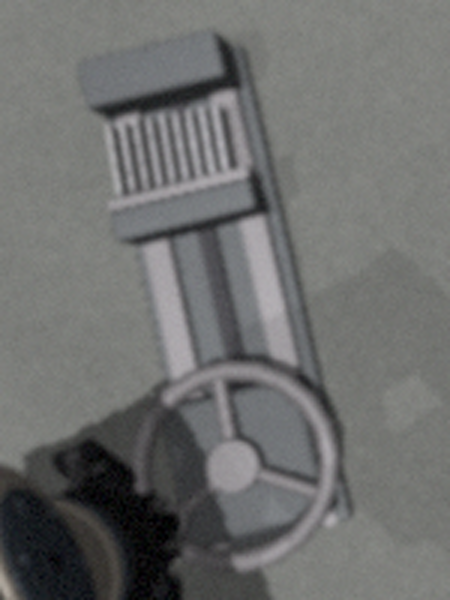

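Request:
jog_arm(
  series=[
    [[0.05, 0.3, 0, 0, 0, 0, 1], [0.1, 0.55, 0, 0, 0, 0, 1], [0.15, 0.85, 0, 0, 0, 0, 1], [0.2, 1.15, 0, 0, 0, 0, 1], [0.2, 1.4, 0, 0, 0, 0, 1]],
  ],
)

```text
clock: 6.98
eef_pos: [447.1, 254.3, 109.3]
tcp_rot: [-3.139, -0.001, 2.032]
contact_force: [-6.8, 3.0, 6.5]
opening: 0.235
```

```bash
python3 arc.py 2 -243.7
```

```text
6.975 [447.1 254.3 109.3] [-3.139e+00 -1.000e-03  2.032e+00] ang 118.2 rad 54.8 F [-6.8  3.   6.5] 0.2351001647553793
[0.02 0.19 0.03] [0.02 0.38 0.03] [0.01 0.58 0.03] [-0.01  0.77  0.02] [-0.03  0.96  0.02] 
[-0.    0.19  0.  ] [-0.01  0.38  0.  ] [-0.03  0.57  0.  ] [-0.06  0.77  0.  ] [-0.09  0.95  0.  ]
```

Request:
jog_arm(
  series=[
    [[0, 0.2, 0, 0, 0, 0, 1], [0, 0.4, 0, 0, 0, 0, 1], [-0.05, 0.6, 0, 0, 0, 0, 1]],
  ],
)

```text
clock: 7.35
eef_pos: [452.7, 256.8, 109.3]
tcp_rot: [-3.139, -0.001, 2.032]
contact_force: [-6.7, 6.0, 5.6]
opening: 0.233
```

```bash
python3 arc.py 2 -249.7
```

```text
7.35 [452.7 256.8 109.3] [-3.139e+00 -1.000e-03  2.032e+00] ang 111.8 rad 54.7 F [-6.7  6.   5.6] 0.23349401161055117
[0.01 0.19 0.03] [-0.02  0.38  0.03] [-0.05  0.57  0.03] [-0.09  0.76  0.03] [-0.13  0.95  0.03] 
[-0.02  0.19  0.  ] [-0.05  0.38  0.  ] [-0.09  0.57  0.  ] [-0.13  0.76  0.  ] [-0.18  0.94  0.  ]
```

Request:
jog_arm(
  series=[
    [[0, 0.2, 0, 0, 0, 0, 1], [-0.05, 0.4, 0, 0, 0, 0, 1]],
  ],
)

```text
clock: 7.6
eef_pos: [456.6, 258.2, 109.3]
tcp_rot: [-3.14, -0.001, 2.032]
contact_force: [-4.9, 4.3, 5.0]
opening: 0.235
```

```bash
python3 arc.py 2 -253.7;python3 - <<'E'
from h import *
im=r.grab_frame("top")[:,:,::-1]; cv2.imwrite("pics/t5.png",cv2.resize(im[135:235,120:220],None,fx=6,fy=6,interpolation=cv2.INTER_CUBIC))
im=r.grab_frame("scene")[:,:,::-1]; cv2.imwrite("pics/s5.png",cv2.resize(im[140:270,295:470],None,fx=4,fy=4,interpolation=cv2.INTER_CUBIC))
E
```

```text
7.6 [456.6 258.2 109.3] [-3.140e+00 -1.000e-03  2.032e+00] ang 107.4 rad 54.8 F [-4.9  4.3  5. ] 0.23507252388176217
[-0.01  0.19  0.03] [-0.05  0.38  0.03] [-0.1   0.57  0.03] [-0.15  0.75  0.03] [-0.21  0.93  0.03] 
[-0.04  0.19  0.  ] [-0.08  0.38  0.  ] [-0.13  0.56  0.  ] [-0.19  0.74  0.  ] [-0.25  0.93  0.  ]
```

View pics/t5.png

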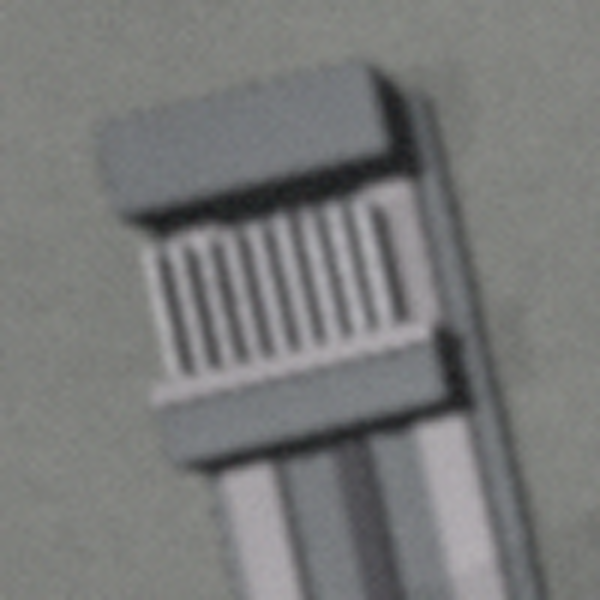

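View pics/s5.png

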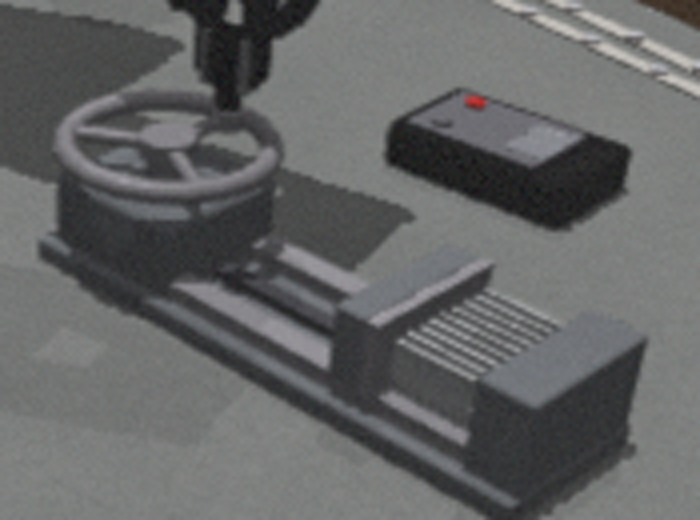

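Run:
```python
from h import *
f=lambda p:(np.array(p,float)+0.5)/6-0.5+np.array([120,135])
n=np.array([.9724,.2335,0]);C=np.array([473,206,0])
for nm,p,z in [("fixed top edge",[(130,218),(385,152)],75),("slide light outer",[(150,390),(432,320)],75),("slide light inner",[(160,408),(437,343)],75),("fin rear",[(180,378),(400,325)],60),("fin front",[(150,245),(375,190)],60)]:
    P=onz("top",[f(q) for q in p],z); print(nm,((P-C)@n).round(1))
```

```text
fixed top edge [261.  265.1]
slide light outer [200.  203.3]
slide light inner [193. 195.]
fin rear [204.6 206.7]
fin front [253.6 256.1]
```

By the top view the heatsink is still about 10 mm short of the fixed jaw, and the wheel isn't stiff yet. So the "0.070" must be the jaw's travel, about 5.5 rad in all, and I'll keep winding.

```bash
python3 arc.py 5 -253.7|tail -1;python3 arc.py 4 -278.7|tail -1;python3 arc.py 3 -298.7|tail -1
```

```text
[-0.1   0.47  0.  ] [-0.25  0.93  0.  ] [-0.43  1.37  0.  ] [-0.66  1.79  0.  ] [-0.92  2.2   0.  ] 
[-0.23  0.31  0.  ] [-0.48  0.6   0.  ] [-0.76  0.87  0.  ] [-1.05  1.12  0.  ] [-1.35  1.35  0.  ] 
[-0.24  0.16  0.  ] [-0.49  0.3   0.  ] [-0.74  0.44  0.  ] [-1.01  0.56  0.  ] [-1.28  0.66  0.  ]
```

Request:
jog_arm(
  series=[
    [[-0.1, 0.45, 0, 0, 0, 0, 1], [-0.25, 0.9, 0, 0, 0, 0, 1], [-0.4, 1.35, 0, 0, 0, 0, 1], [-0.65, 1.8, 0, 0, 0, 0, 1], [-0.9, 2.2, 0, 0, 0, 0, 1]],
  ],
)

```text
clock: 8.32
eef_pos: [480.9, 260.3, 109.3]
tcp_rot: [-3.141, -0.001, 2.032]
contact_force: [-3.9, 5.5, 3.3]
opening: 0.233
```

```bash
python3 arc.py 4 -278.7;python3 - <<'E'
from h import *
im=r.grab_frame("top")[:,:,::-1]; cv2.imwrite("pics/t6.png",cv2.resize(im[135:235,120:220],None,fx=6,fy=6,interpolation=cv2.INTER_CUBIC))
E
```

```text
8.325 [480.9 260.3 109.3] [-3.141e+00 -1.000e-03  2.032e+00] ang 81.7 rad 54.8 F [-3.9  5.5  3.3] 0.23345103862763314
[-0.22  0.32  0.03] [-0.47  0.61  0.03] [-0.74  0.88  0.03] [-1.03  1.13  0.03] [-1.33  1.37  0.03] 
[-0.23  0.31  0.  ] [-0.48  0.6   0.  ] [-0.76  0.87  0.  ] [-1.05  1.12  0.  ] [-1.35  1.35  0.  ]
```

View pics/t6.png

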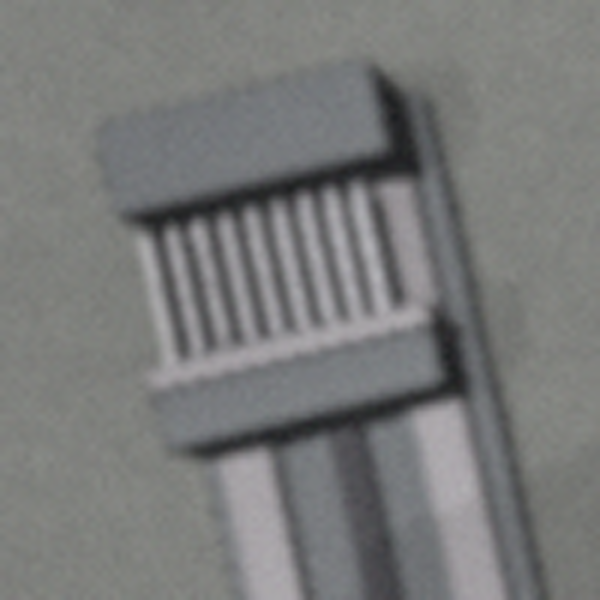

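The gap is shrinking, with about 4–5 mm left.

Request:
jog_arm(
  series=[
    [[-0.2, 0.3, 0, 0, 0, 0, 1], [-0.5, 0.6, 0, 0, 0, 0, 1], [-0.75, 0.85, 0, 0, 0, 0, 1]],
  ],
)

```text
clock: 8.75
eef_pos: [492.1, 257.5, 109.4]
tcp_rot: [-3.141, -0.001, 2.032]
contact_force: [-2.9, 5.7, 2.3]
opening: 0.235
```

```bash
python3 arc.py 3 -290.7
```

```text
8.75 [492.1 257.5 109.4] [-3.141e+00 -1.000e-03  2.032e+00] ang 69.6 rad 54.9 F [-2.9  5.7  2.3] 0.23524173472356946
[-0.21  0.2   0.04] [-0.43  0.38  0.04] [-0.67  0.54  0.04] [-0.91  0.7   0.04] [-1.16  0.84  0.03] 
[-0.22  0.19  0.  ] [-0.44  0.37  0.  ] [-0.68  0.54  0.  ] [-0.92  0.69  0.  ] [-1.17  0.83  0.  ]
```

Request:
jog_arm(
  series=[
    [[-0.2, 0.2, 0, 0, 0, 0, 1], [-0.45, 0.35, 0, 0, 0, 0, 1], [-0.7, 0.55, 0, 0, 0, 0, 1]],
  ],
)

```text
clock: 9.12
eef_pos: [500.3, 253.7, 109.4]
tcp_rot: [3.141, -0.001, 2.032]
contact_force: [-2.9, 5.6, 2.1]
opening: 0.235
```

```bash
python3 arc.py 2 -299.7;python3 - <<'E'
from h import *
im=r.grab_frame("top")[:,:,::-1]; cv2.imwrite("pics/t7.png",cv2.resize(im[135:235,120:220],None,fx=6,fy=6,interpolation=cv2.INTER_CUBIC))
E
```

```text
9.125 [500.3 253.7 109.4] [ 3.141e+00 -1.000e-03  2.032e+00] ang 60.2 rad 54.9 F [-2.9  5.6  2.1] 0.2350990595106963
[-0.16  0.11  0.04] [-0.32  0.21  0.04] [-0.49  0.3   0.04] [-0.66  0.39  0.04] [-0.84  0.47  0.04] 
[-0.16  0.1   0.  ] [-0.33  0.2   0.  ] [-0.49  0.3   0.  ] [-0.67  0.38  0.  ] [-0.84  0.46  0.  ]
```

View pics/t7.png

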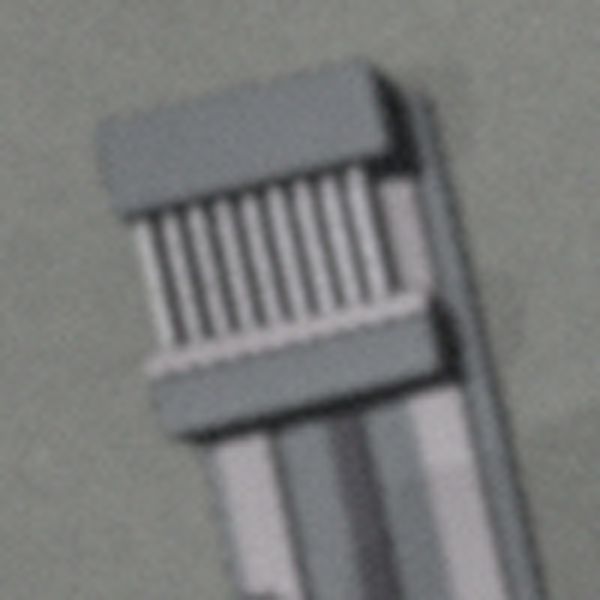

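Request:
jog_arm(
  series=[
    [[-0.15, 0.1, 0, 0, 0, 0, 1], [-0.35, 0.2, 0, 0, 0, 0, 1], [-0.5, 0.3, 0, 0, 0, 0, 1]],
  ],
)

```text
clock: 9.55
eef_pos: [501.8, 252.5, 109.2]
tcp_rot: [-3.137, -0.006, 2.03]
contact_force: [-20.0, 23.5, 10.0]
opening: 0.239
```

```bash
python3 arc.py 1.5 -305.7
```

```text
9.55 [501.8 252.5 109.2] [-3.137 -0.006  2.03 ] ang 58.2 rad 54.7 F [-20.   23.5  10. ] 0.23864503184633504
[-0.11  0.1   0.02] [-0.23  0.17  0.02] [-0.36  0.24  0.02] [-0.49  0.3   0.02] [-0.62  0.36  0.02] 
[-0.13  0.07  0.  ] [-0.26  0.13  0.  ] [-0.39  0.19  0.  ] [-0.52  0.24  0.  ] [-0.66  0.29  0.  ]
```

The wheel has gone stiff, at about 29 N tangential compared with about 5 N before. I'll check the view, then release.

Run:
```python
from h import *
im=r.grab_frame("top")[:,:,::-1]; cv2.imwrite("pics/t8.png",cv2.resize(im[135:235,120:220],None,fx=6,fy=6,interpolation=cv2.INTER_CUBIC))
s=r.sense();print(s["contact_force"],s["eef_pos"])
```

```text
[-18.04449114  21.14238625   9.60048625] [501.75983579 252.56782793 109.26733484]
```

View pics/t8.png

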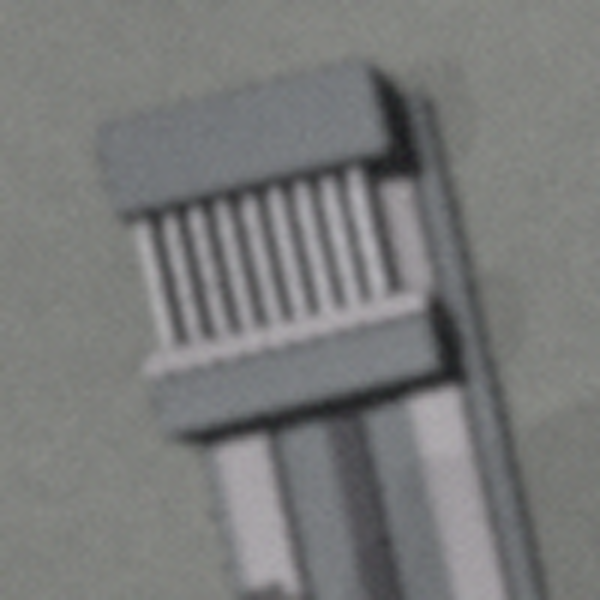

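Request:
jog_arm(
  series=[
    [[0.2, -0.1, 0, 0, 0, 0, 5.5], [0.2, -0.1, 0, 0, 0, 0, 5.5], [0.2, -0.1, 0, 0, 0, 0, 5.5], [0.2, -0.1, 0, 0, 0, 0, 5.5]],
  ],
)

```text
clock: 10.1
eef_pos: [503.9, 251.0, 109.2]
tcp_rot: [-3.141, 0.0, 2.032]
contact_force: [0.2, -0.5, -0.7]
opening: 0.647
```

Request:
jog_arm(
  series=[
    [[0, 0, -3, 0, 0, 0, 5.5], [0, 0, -8, 0, 0, 0, 5.5], [0, 0, -13, 0, 0, 0, 5.5], [-1, 0, -14, 0, 0, 0, 5.5], [-1, 0, -14, 0, 0, 0, 5.5]],
  ],
)

```text
clock: 10.72
eef_pos: [508.7, 241.8, 249.5]
tcp_rot: [3.141, 0.0, 2.032]
contact_force: [-0.6, -0.3, -1.0]
opening: 0.644
```

Run:
```python
from h import *
s=r.sense();print(s["clock"],s["contact_force"],s["eef_pos"],s["opening"])
im=r.grab_frame("top")[:,:,::-1]; cv2.imwrite("pics/t9.png",cv2.resize(im,None,fx=1.4,fy=1.4))
im=r.grab_frame("scene")[:,:,::-1]; cv2.imwrite("pics/s9.png",cv2.resize(im[120:270,295:470],None,fx=4,fy=4,interpolation=cv2.INTER_CUBIC))
im=r.grab_frame("wrist")[:,:,::-1]; cv2.imwrite("pics/w9.png",im)
```

```text
10.725 [-0.61645382 -0.29641278 -1.02282362] [508.65931785 241.81156313 249.5489317 ] 0.6442066318093314
```

View pics/s9.png

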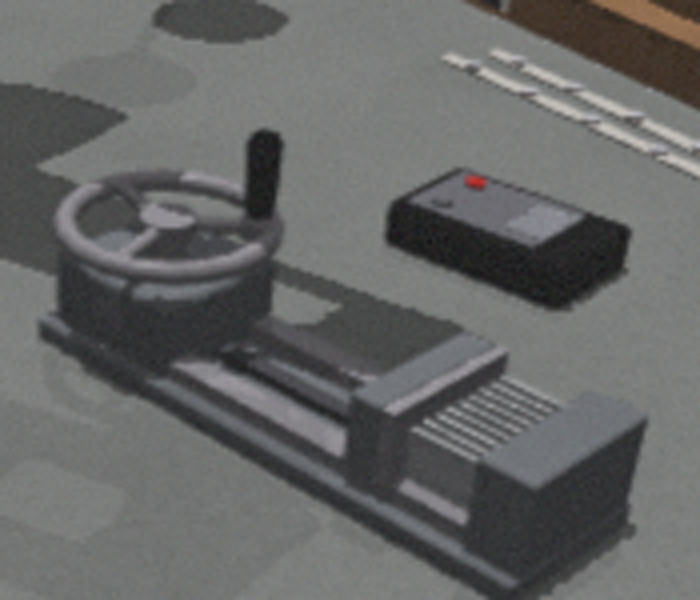

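View pics/w9.png

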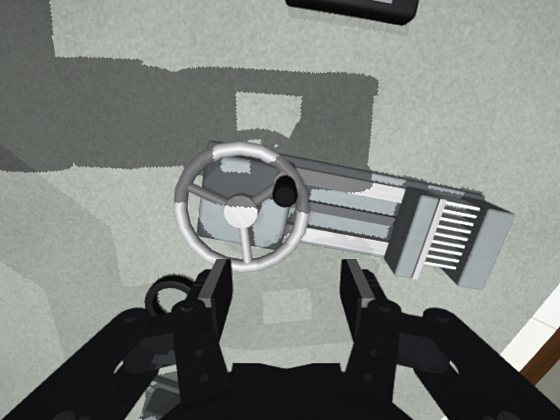

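View pics/t9.png

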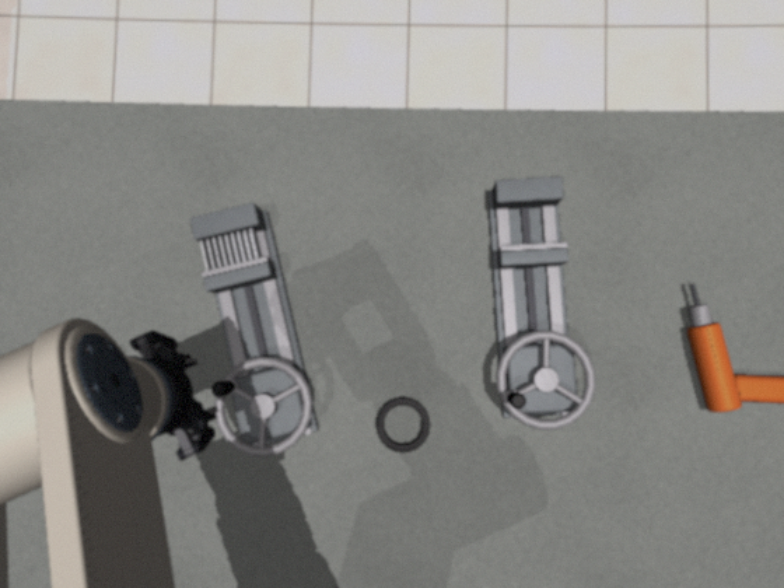

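The jaws are closed on the heatsink, which lies flat with no gap at either face (wrist view: about (430–480, 235)). The other wheel's handle is where it was, and the arm is clear.

```bash
python3 -c "
from rig import r
print(r.sign_off())"
```

```text
the job is handed in; nothing more can be done
None
```

The heatsink is clamped between both jaws of its holder, and the job was handed in at about 11 s of the 48 s allowed. I gripped the crank handle and wound the wheel about 278° clockwise. It needed about 5 N until the heatsink reached the fixed jaw, where it stiffened to about 29 N. I then opened the fingers and lifted clear.

**Last checks:**
- **Heatsink:** it lies flat with no visible gap at either jaw in the top, scene and wrist pictures.
- **Wheel:** it looks to have stayed where I left it.
- **Robot:** the force on the tool is near zero (about 1 N).
- **Empty holder:** I never touched it, and its handle looks unmoved.

**Where readings disagreed:**
- **Stopping point:** I first took the 0.070 in the task as the final space between the jaws. The pictures showed the heatsink still about 10 mm short of the fixed jaw at that point, so I kept winding until the wheel went stiff.
- **Jaw travel:** the turn I measured gives about 62 mm of travel, against the 70 mm needed from fully open. The jaw probably started about 8 mm closed, but my first picture measured the space as only roughly 113 mm, so I could not confirm this exactly.

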